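# Stand the slumped survey slate back up in its rack

### The arm

A 6-joint arm with a two-finger parallel gripper is mounted at the origin on the work surface. World frame = base frame: x ahead of the robot, y to its left, z up, the work surface at z = 0. Lengths are in m, angles in degrees, forces in N, time in s.
With the tool pointing down it reaches from about 0.375 to 0.9 m from the base axis. Payload 3.1 kg.
Tool frame: the origin (TCP) lies on the centre line of the jaws, within the pads' length; the fingertips stand 8 mm ahead of it and the grasp point (between the pads) lies 11 mm behind it (bot.tip_extent is the distance from the TCP to the fingertips, in m); z points along the fingers, y is the line along which they close (so a half turn about z gives the same grasp; the last joint's range is limited). The gripper opens to 87 mm and grips with 3 to 60 N. Pads are 19 mm wide; open, the fingers measure 117 mm over their backs; the gripper's body (75 mm by 190 mm) begins 51 mm behind the grasp point.
Start: joints at [64.887, 30.224, 82.088, -0, 67.689, -10.227], TCP at [0.161, 0.604, 0.231] pointing down, gripper open.
Joint ranges: [-176.69, 176.69], [-43.24, 126.21], [12.49, 139.97], [-82, 262], [0, 151.66], [-163.58, 163.58]. Speed limits (degrees/s): [159.86, 159.86, 180, 180, 180, 180].

### API

Orientations are given as a 3x3 rotation matrix whose columns are the frame's x, y, z axes.
In Python, from rig import bot, vision, workorder gives the robot as it stands.
- The arm moves only by the shell command python3 -m handwheel 'ROWS'. ROWS is JSON, a list of rows, each an object with "delta_rot": the turn, a rotation vector about the tool's x, y, z in rad, a list of three; "xyz": the shift along the tool's x, y, z in mm, a list of three; "hand": the closure, from -1 (fully open) to 1 (shut). A call has exactly 5 rows; each row is the pose to reach, as a shift and turn from the pose commanded when the call began, along the tool's axes at that moment; what a row does not reach only later rows make up. A row lasts 1/8 s, in which the tool goes at most 62.5 mm and 10.7 degrees, less where a joint would pass 70% of its speed; a pose out of reach is approached as far as the arm can. A call with a gripper value outside its range is refused whole. The fingers move at their own pace and stop on an object; the grip force is fixed at half the most. Time passes only in rows, so rows that repeat a pose let the fingers close, or fill a call up. It gives the time, the measured TCP pose, the force, the opening and the grip force at its end, in the units of the state.
- bot.read_state(): the state, without advancing time (a new reading comes with each control period).
- vision.capture(name): name is "scene" or "top" or "wrist"; returns the picture (400x640x3 uint8, red, green, blue); there is no depth.
- vision.camera_model(name): a dict with "camera_matrix" (3x3 intrinsics, pixels), "camera_from_world" (4x4, takes a point from world to camera coordinates). Camera axes: x right, y up, looking along -z (the intrinsics and any distortion apply to the point x, -y, -z); pixel columns grow to the right and rows downward; lengths in m; the calibration is good to about 2 mm. The wrist camera is an equidistant fisheye: a pixel r from the principal point sees the ray r / f radians off the axis. A picture is of the moment at which its call begins: read the wrist's pose just before it. camera_model takes no time and is no camera call; for the wrist camera it gives the pose at the moment of the call.
- workorder.hand_in(): hands the job in; it is judged then, once.
The state is a dict: "time_s": time; "joint_positions": joint angles; "qvel": joint speeds; "tau": joint torques, N m; "position": TCP position; "tcp_rot": TCP orientation; "force": force on the tool from outside, world axes, zero at the start; "moment": the same for the moment, N m; "opening": opening from 0.0 (shut) to 1.0 (fully open); "grasp_force": force on a finger pad.
Only numpy, scipy, OpenCV 4.12 (cv2) and the standard library are available. Lean on these libraries where they do the work, as an engineer would, in place of code of your own. Each camera call takes 0.05 s, during which the arm holds its last target. There are 200 camera calls.

### The job

One of the white survey slates has slumped over sideways in the slotted rack and sticks out of the row. Stand it up on edge in the same slot, leaning back on its own back rest like the other slates, and slide it along the slot until it is fully home against the stop at the far end. Leave the other slates and everything else on the table where they are.

Things in the scene. Friction and masses are not known exactly. Their poses are not given: they have to be found in the camera images.
- slate: The slumped slate: rigid white board with grey ruled lines, 160 mm long (its x, along the slot), 8 thick (y), 120 high (z), about 0.16 kg. Origin: middle of its lower edge face. At the start its lower edge is in its slot, but it leans about 45 degrees to the rack's +y over the next back rest's top, its upper edge 30 mm past it, and it sticks out 35 to 65 mm towards the robot.
- slot: The slumped slate's own slot, its floor a dark rubber strip; axes as the rack's. Origin: where the slate's origin comes when home, 18 mm above the table, 4 mm to +y of the foot of its back rest, 80 mm before the stop wall. The slot is 18 mm wide, then a lip 8 mm high, 6 mm thick. A slate in it leans 10 degrees to -y on its back rest.
- rack: Fixed wooden slate rack, 190 mm in x (away from the robot, along the slots), 490 mm in y, base 18 mm thick; origin under its middle. Six plywood back rests, 65 mm high, 6 thick, 155 long, lean 10 degrees to -y; feet of their +y faces at y = -220 to 220 mm, 88 apart. Slots 1 to 5 lie on the +y sides of the first five; slates are in 1, 3, 5 (the slumped one in any of them).
- stop (a point): Middle of the stop wall's face at the far (+x) end of all slots, at the height of the base's top; the wall is 55 mm high above it, 12 mm thick, and runs along the rack's y.
- slate_b: A standing slate like the slumped one (160 x 8 x 120 mm, origin in the middle of its lower edge face, z up), home in its slot: leave alone.
- slate_c: Another standing slate, the same: leave alone.
- jar: Closed green glass jar, 52 mm across, 60 mm high, standing in front of the rack's second slot; origin under its centre.
- coral: Lump of orange-brown coral, 66 mm across, 48 mm high, in front of the rack's fourth slot; origin under its centre.
- stone: Grey stone, 88 mm across, 44 mm high, on the left of the table; origin under its centre.
- mug: Blue mug, 80 mm across, 85 mm high, on the right of the table; origin under its centre.
- torch: Black dive torch, 52 mm across at its foot, 130 mm high, standing on its lens on the right of the table; origin under its centre.
Things that resemble listed ones, but are neither listed nor needed, are in the scene too. What is shaped like the slate but turquoise is not meant.

How it is judged (in metres and radians):
At the end, for the whole second after the job is handed in: The slumped slate stands in its own slot (origin -8 to 14 mm across, under 6 mm up in the slot frame), tilted under 0.30 rad, within 8 mm of home along the slot, at rest; the other slates stand (under 0.30 rad) within 15 mm of their places, the other five things within 20 mm (angle between each of slate, slate_b, slate_c's own z axis and vertical below 0.3 rad and y of slate in the frame of slot between -0.008 and 0.014 m and z of slate in the frame of slot below 0.006 m and x of slate in the frame of slot between -0.008 and 0.008 m and linear speed of slate below 0.02 m/s and angular speed of slate below 0.1 rad/s and distance of each of slate_b, slate_c from where it was at the start of the episode below 0.015 m and distance of each of jar, coral, stone, mug, torch from where it was at the start of the episode below 0.02 m); the robot touches nothing.
It fails at once if a standing slate is knocked over or shoved out of its place (tilt over 0.45 rad or moved over 15 mm) (angle between any of slate_b, slate_c's own z axis and vertical above 0.45 rad or distance of any of slate_b, slate_c from where it was at the start of the episode above 0.015 m).
It fails at once if the jar, coral, stone, mug or torch is moved by more than 20 mm (distance of any of jar, coral, stone, mug, torch from where it was at the start of the episode above 0.02 m).
It also fails if it takes over 43 s, if anything falls off the work surface, if the arm or the gripper's body presses on something with over 40 N, if the wrist force passes 120 N, or if a joint passes its speed limit or range.

## Working session

There is one attempt and no reset: what is moved stays moved. The work goes in short steps, Python scripts to look and compute and a shell command to move; the robot and the scene stay as the last step left them, time stands still between calls to the robot, and variables do not carry over. Pictures are saved under pics/ and viewed, at most 10 in all, crops included, and the job is handed in when it is done.

```bash
ls; mkdir -p pics; python3 - <<'E'
from rig import bot, vision, workorder
import cv2, numpy as np
s=bot.read_state(); print(s['time_s'],s['position'],s['tcp_rot'],s['opening'])
for n in ['scene','top']:
    im=vision.capture(n); cv2.imwrite(f'pics/{n}0.png',im[:,:,::-1])
    m=vision.camera_model(n); print(n,np.round(m['camera_matrix'],1).tolist(),np.round(m['camera_from_world'],3).tolist(),[k for k in m])
E
```

```text
pics
0.0 [0.16023912 0.60336631 0.22957707] [[-9.66435939e-01  2.56906142e-01 -9.00052948e-04]
 [ 2.56907466e-01  9.66433969e-01 -1.98420808e-03]
 [ 3.60086502e-04 -2.14884032e-03 -9.99997626e-01]] 0.999898282252738
scene [[510.8, 0.0, 319.0], [0.0, 510.8, 209.9], [0.0, 0.0, 1.0]] [[0.712, 0.702, -0.019, -0.354], [-0.454, 0.481, 0.75, 0.197], [0.535, -0.526, 0.661, -1.844], [0.0, 0.0, 0.0, 1.0]] ['camera_matrix', 'camera_from_world']
top [[361.1, 0.0, 320.2], [0.0, 361.1, 199.1], [0.0, 0.0, 1.0]] [[0.014, -1.0, 0.018, -0.019], [0.997, 0.015, 0.076, -0.458], [-0.076, 0.017, 0.997, -1.101], [0.0, 0.0, 0.0, 1.0]] ['camera_matrix', 'camera_from_world']
```

View pics/scene0.png

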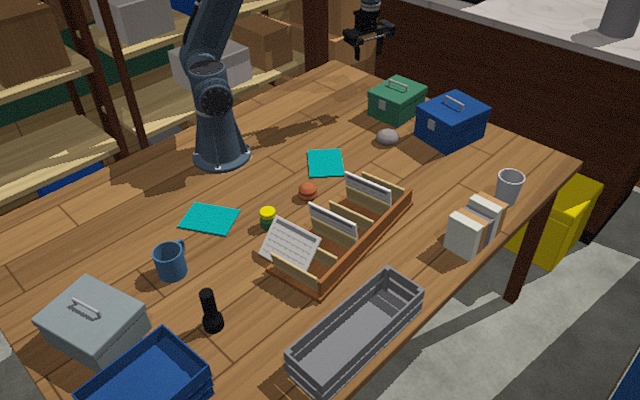

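View pics/top0.png

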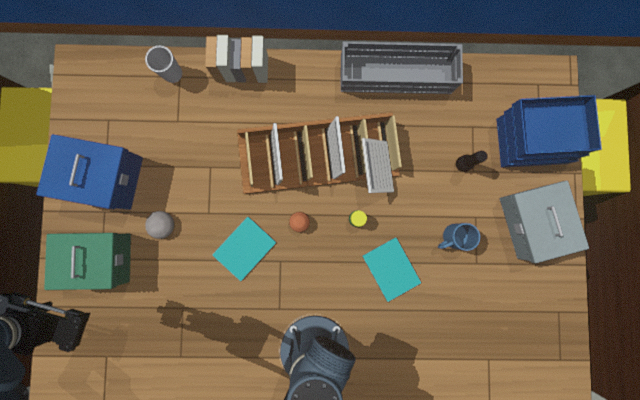

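The slumped white slate is at (378,165) in top and (290,243) in scene, in slot 1 (rightmost). Candidates that could be mistaken for it:
- Standing slates at top (336,148) and (278,153).
- Turquoise boards at (245,248) and (392,268).
- White blocks at (238,58).

I choose the ruled white one sticking out at (378,165) and will check it in a close crop.

```bash
python3 - <<'E'
import cv2, numpy as np
a=cv2.imread('pics/top0.png')[105:205,230:410]; b=cv2.imread('pics/scene0.png')[165:300,250:420]
a=cv2.resize(a,(540,300),interpolation=cv2.INTER_CUBIC) ; a=cv2.resize(cv2.imread('pics/top0.png')[105:205,325:405],(320,400),interpolation=cv2.INTER_CUBIC)
b=cv2.resize(cv2.imread('pics/scene0.png')[200:300,255:360],(420,400),interpolation=cv2.INTER_CUBIC)
cv2.imwrite('pics/crop1.png',np.hstack([a,b]))
E
```

```text
(no output)
```

View pics/crop1.png

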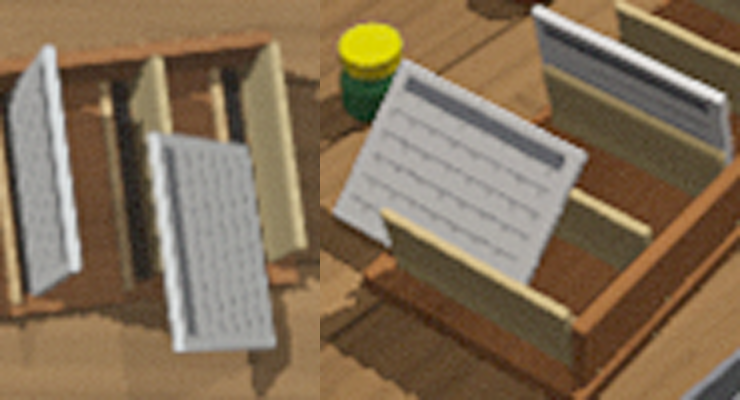

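The crop confirms it: the ruled white slate sits in slot 1, with its upper edge over the second back rest and its near end sticking out. Next I triangulate its corners and the rack.

```bash
cat > h.py <<'E'
import numpy as np
from rig import bot, vision, workorder
def ray(n,uv,m=None):
    m=m or vision.camera_model(n); K=np.array(m['camera_matrix']); T=np.array(m['camera_from_world'])
    p=np.linalg.inv(K)@[uv[0],uv[1],1.]
    if n=='wrist':
        r=np.hypot(p[0],p[1]); p=np.array([p[0]/r*np.sin(r),p[1]/r*np.sin(r),np.cos(r)])
    d=T[:3,:3].T@[p[0],-p[1],-p[2]]; return -T[:3,:3].T@T[:3,3], d/np.linalg.norm(d)
def plane(n,uv,z,m=None):
    o,d=ray(n,uv,m); return o+d*(z-o[2])/d[2]
def tri(a,b):
    (o1,d1),(o2,d2)=ray('top',a),ray('scene',b)
    s=np.linalg.lstsq(np.c_[d1,-d2],o2-o1,rcond=None)[0]; p,q=o1+s[0]*d1,o2+s[1]*d2
    return (p+q)/2,np.linalg.norm(p-q)
E
python3 - <<'E'
from h import *
np.set_printoptions(precision=4,suppress=True)
P={'up_far':((362.5,138.3),(321.3,238.8)),'up_near':((369.5,192.5),(276.3,215)),'low_near':((393.8,191.8),(258.3,253.8)),
'rest1_far':((393,116.3),(318.8,278.8)),'rest1_near':((400.8,166.3),(271.3,253)),
'c_topnear':((344.5,172.5),None)}
R={}
for k,(a,b) in P.items():
    if b is not None:
        R[k]=tri(a,b); print(k,*R[k])
    else: print(k,plane('top',a,.136))
r=R['rest1_far'][0]-R['rest1_near'][0]; print('rest len,yaw',np.linalg.norm(r),np.degrees(np.arctan2(r[1],r[0])))
u=R['up_far'][0]-R['up_near'][0]; print('slate len,yaw',np.linalg.norm(u),np.degrees(np.arctan2(u[1],u[0])))
v=R['up_near'][0]-R['low_near'][0]; print('height',np.linalg.norm(v),v)
m=vision.camera_model('wrist');print(m['camera_matrix']);T=np.array(m['camera_from_world']);print(-T[:3,:3].T@T[:3,3]);print(T[:3,:3])
# rack base corners on table top-image by hull: near-left and far-left
print(plane('top',(246,192),.018),plane('top',(239,133),.073),plane('top',(398.5,117),.073))
E
```

```text
up_far [ 0.6326 -0.1292  0.1   ] 0.005155359804361512
up_near [ 0.4743 -0.1497  0.1018] 0.005588411559962433
low_near [ 0.4861 -0.2377  0.0189] 0.0068750624952435245
rest1_far [ 0.7095 -0.2216  0.0755] 0.011113910779695549
rest1_near [ 0.5566 -0.2451  0.0784] 0.0077512045073553125
c_topnear [ 0.5241 -0.0765  0.136 ]
rest len,yaw 0.15464443466152722 8.733075020099095
slate len,yaw 0.15959817255309366 7.387102865092508
height 0.12144691288520679 [-0.0118  0.088   0.0829]
[[309.7069   0.     320.2429]
 [  0.     309.7069 200.9245]
 [  0.       0.       1.    ]]
[0.0828 0.6244 0.3849]
[[ 0.257   0.9664 -0.0021]
 [-0.9259  0.2456 -0.2871]
 [-0.2769  0.0758  0.9579]]
[0.4762 0.2177 0.018 ] [0.6468 0.2332 0.073 ] [ 0.7047 -0.2429  0.073 ]
```

Sizes check out: the back rest measures 155 mm, and the slate 160 × 121 mm. The rack's yaw is about 7.3°, and the slate is about 64 mm out from home. The plan is to straddle its upper edge with open vertical fingers, sweep it upright to -y, grip it, slide it home and release.

```bash
python3 -m handwheel '[{"xyz":[-40,-44.5,-4],"delta_rot":[0,0,0],"hand":-1},{"xyz":[-80,-89,-8],"delta_rot":[0,0,0],"hand":-1},{"xyz":[-120,-133.5,-12],"delta_rot":[0,0,0],"hand":-1},{"xyz":[-160,-178,-16],"delta_rot":[0,0,0],"hand":-1},{"xyz":[-201,-222,-20],"delta_rot":[0,0,0],"hand":-1}]'
python3 -m handwheel '[{"xyz":[-40,-44.5,0],"delta_rot":[0,0,0],"hand":-1},{"xyz":[-80,-89,0],"delta_rot":[0,0,0],"hand":-1},{"xyz":[-120,-133.5,0],"delta_rot":[0,0,0],"hand":-1},{"xyz":[-160,-178,0],"delta_rot":[0,0,0],"hand":-1},{"xyz":[-201,-222,0],"delta_rot":[0,0,0],"hand":-1}]'
python3 -m handwheel '[{"xyz":[-36,-40,0],"delta_rot":[0,0,-0.1],"hand":-1},{"xyz":[-72,-80,0],"delta_rot":[0,0,-0.2],"hand":-1},{"xyz":[-108,-120,0],"delta_rot":[0,0,-0.3],"hand":-1},{"xyz":[-144,-160,0],"delta_rot":[0,0,-0.387],"hand":-1},{"xyz":[-180,-199,0],"delta_rot":[0,0,-0.387],"hand":-1}]'
python3 - <<'E'
from h import *; import cv2
s=bot.read_state(); print(s['time_s'],s['position'],s['tcp_rot'],s['force'])
cv2.imwrite('pics/w1.png',vision.capture('wrist')[:,:,::-1])
E
```

```text
time_s: 0.72
position: [0.2981, 0.3361, 0.2505]
tcp_rot: [[-0.967, 0.256, 0.0], [0.256, 0.967, -0.0], [-0.0, -0.0, -1.0]]
force: [0.6, 0.5, 0.3]
opening: 1.001
grasp_force: 0.0
time_s: 1.35
position: [0.4354, 0.0698, 0.2505]
tcp_rot: [[-0.966, 0.257, -0.0], [0.257, 0.966, 0.0], [0.0, 0.0, -1.0]]
force: [0.5, 0.6, 0.3]
opening: 1.0
grasp_force: 0.0
time_s: 1.98
position: [0.5581, -0.1685, 0.2501]
tcp_rot: [[-0.992, -0.127, -0.001], [-0.127, 0.992, 0.001], [0.001, 0.001, -1.0]]
force: [0.2, -0.0, -0.1]
opening: 1.001
grasp_force: 0.0
1.975 [ 0.55814776 -0.16850261  0.25009769] [[-9.91918146e-01 -1.26877560e-01 -6.90919165e-04]
 [-1.26878011e-01  9.91918113e-01  6.53716502e-04]
 [ 6.02393280e-04  7.36095710e-04 -9.99999548e-01]] [ 0.23858462 -0.02726784 -0.0845262 ]
```

View pics/w1.png

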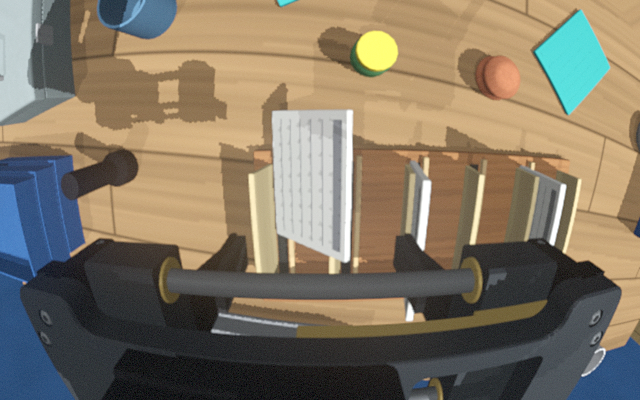

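The wrist view (robot side at the top, +y to the right) shows the slate with its upper edge from (353,110) to (349,260). The +y finger is at about (405,245), between that edge and the standing slate near (428,178). I cast those pixels as a check.

```bash
python3 - <<'E'
from h import *
np.set_printoptions(precision=4,suppress=True)
ex=np.array([.992,.127]);ey=np.array([-.127,.992])
for k,uv,z in [('upnear',(353,110),.102),('upfar',(349.5,260),.102),('c_near',(429,180),.136),('c_near-lft',(408,163),.13),('rest1near',(250,172),.08),('rackleftnear',(254,151),.018),('racrightnear',(566,158),.018)]:
    p=plane('wrist',uv,z); print(k,p,p[:2]@ex,p[:2]@ey)
p=bot.read_state()['position'][:2];print('tcp',p@ex,p@ey)
E
```

```text
upnear [ 0.4788 -0.1549  0.102 ] 0.4552630938386201 -0.21449152813616237
upfar [ 0.6376 -0.1346  0.102 ] 0.6154507845649874 -0.2144679905448778
c_near [ 0.5309 -0.0785  0.136 ] 0.5166853267296974 -0.14532344228521327
c_near-lft [ 0.5191 -0.1001  0.13  ] 0.5022135816599376 -0.16522029346572972
rest1near [ 0.5576 -0.2545  0.08  ] 0.5208668425500487 -0.323237527767294
rackleftnear [ 0.5441 -0.2647  0.018 ] 0.5060963446932262 -0.33166939522392447
racrightnear [0.4797 0.2061 0.018 ] 0.5019957708581265 0.1435534835565291
tcp 0.5355870607726884 -0.2458248537910753
```

The two views agree, with the edge at ey = -0.2145 and the slate centred at ex = 0.535. The finger has 12 mm of clearance to the slate and more than 20 mm to the neighbour, so I descend.

```bash
python3 -m handwheel '[{"xyz":[0,0,40],"delta_rot":[0,0,0],"hand":-1},{"xyz":[0,0,85],"delta_rot":[0,0,0],"hand":-1},{"xyz":[0,0,125],"delta_rot":[0,0,0],"hand":-1},{"xyz":[0,0,155],"delta_rot":[0,0,0],"hand":-1},{"xyz":[0,0,160],"delta_rot":[0,0,0],"hand":-1}]'
python3 - <<'E'
from h import *
print(plane('top',(481,155),.13),plane('top',(463,163),.0))
E
```

```text
time_s: 2.65
position: [0.556, -0.1659, 0.0882]
tcp_rot: [[-0.992, -0.127, -0.005], [-0.127, 0.992, 0.003], [0.005, 0.003, -1.0]]
force: [0.6, 0.1, -1.1]
opening: 0.997
grasp_force: 0.0
[ 0.58153305 -0.4638774   0.13      ] [ 0.58171182 -0.4665087   0.        ]
```

```bash
python3 -m handwheel '[{"xyz":[0,-8,0],"delta_rot":[0,0,0],"hand":-1},{"xyz":[0,-16,0],"delta_rot":[0,0,0],"hand":-1},{"xyz":[0,-24,-1],"delta_rot":[0,0,0],"hand":-1},{"xyz":[0,-32,-3],"delta_rot":[0,0,0],"hand":-1},{"xyz":[0,-40,-5],"delta_rot":[0,0,0],"hand":-1}]'
python3 - <<'E'
from h import *; import cv2
cv2.imwrite('pics/w2.png',np.vstack([vision.capture('wrist')[:300,100:600,::-1],cv2.resize(vision.capture('scene')[180:300,240:420,::-1],(500,300))]))
E
```

```text
time_s: 3.28
position: [0.5635, -0.2076, 0.0967]
tcp_rot: [[-0.992, -0.127, 0.002], [-0.127, 0.992, -0.001], [-0.002, -0.001, -1.0]]
force: [-0.0, 0.7, 0.3]
opening: 1.001
grasp_force: 0.6
```

View pics/w2.png

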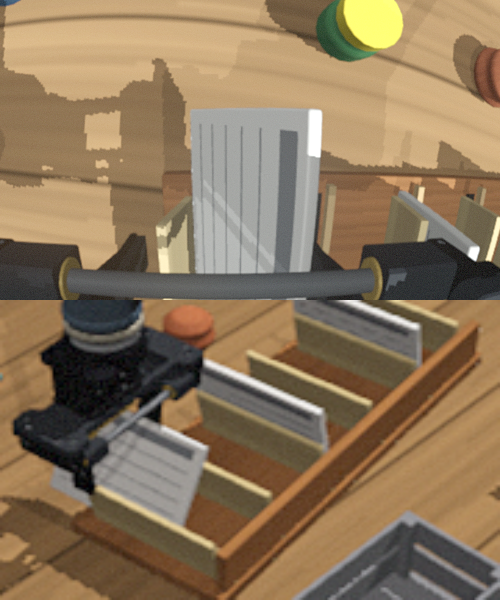

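The slate is rising on the +y finger at low force: it is steeper in both views, and its upper edge is at the finger (about (315,120) in the wrist part). I continue the sweep.

```bash
python3 -m handwheel '[{"xyz":[0,-9,-2],"delta_rot":[0,0,0],"hand":-1},{"xyz":[0,-18,-4],"delta_rot":[0,0,0],"hand":-1},{"xyz":[0,-27,-6],"delta_rot":[0,0,0],"hand":-1},{"xyz":[0,-36,-8],"delta_rot":[0,0,0],"hand":-1},{"xyz":[0,-45,-10],"delta_rot":[0,0,0],"hand":-1}]'
python3 -m handwheel '[{"xyz":[0,-6,-1],"delta_rot":[0,0,0],"hand":-1},{"xyz":[0,-12,-2],"delta_rot":[0,0,0],"hand":-1},{"xyz":[0,-18,-3],"delta_rot":[0,0,0],"hand":-1},{"xyz":[0,-24,-4],"delta_rot":[0,0,0],"hand":-1},{"xyz":[0,-30,-5],"delta_rot":[0,0,0],"hand":-1}]'
python3 - <<'E'
from h import *; import cv2
s=bot.read_state();print(s['position'],s['force'],s['grasp_force'],s['position'][:2]@[-.127,.992])
cv2.imwrite('pics/w3.png',np.vstack([vision.capture('wrist')[:300,100:600,::-1],cv2.resize(vision.capture('scene')[180:300,240:420,::-1],(500,300))]))
E
```

```text
time_s: 4.0
position: [0.5687, -0.252, 0.1056]
tcp_rot: [[-0.992, -0.127, 0.0], [-0.127, 0.992, -0.0], [0.0, -0.0, -1.0]]
force: [-0.4, 0.4, -0.0]
opening: 1.002
grasp_force: 0.0
time_s: 4.62
position: [0.5723, -0.2811, 0.1105]
tcp_rot: [[-0.992, -0.127, -0.0], [-0.127, 0.992, 0.0], [0.0, 0.001, -1.0]]
force: [-0.4, 2.1, -0.1]
opening: 1.002
grasp_force: 1.0
[ 0.57232399 -0.28111795  0.11054543] [-0.42368003  2.1179384  -0.0705551 ] 0.9761172928847373 -0.35155415729835
```

View pics/w3.png

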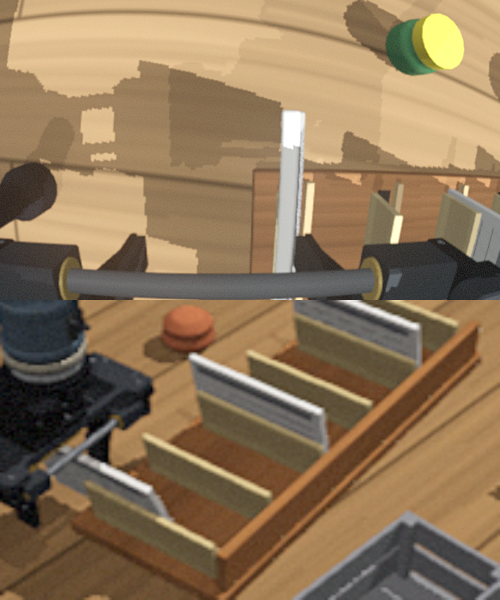

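The slate now stands nearly edge-on (white strip from (292,115) to (285,270)), leaning on its own back rest with light contact. I tilt the tool 10° to match, centre it over the slate and close.

```bash
python3 -m handwheel '[{"xyz":[0,10,0],"delta_rot":[-0.05,0,0],"hand":-1},{"xyz":[0,20,0],"delta_rot":[-0.1,0,0],"hand":-1},{"xyz":[0,30,0],"delta_rot":[-0.15,0,0],"hand":-1},{"xyz":[0,38,0],"delta_rot":[-0.175,0,0],"hand":-1},{"xyz":[0,38,0],"delta_rot":[-0.175,0,0],"hand":-1}]'
python3 - <<'E'
from h import *; import cv2
s=bot.read_state();print(s['position'],s['force'],s['grasp_force'],s['position'][:2]@[-.127,.992])
cv2.imwrite('pics/w4.png',np.vstack([vision.capture('wrist')[:300,100:600,::-1],cv2.resize(vision.capture('scene')[180:300,240:420,::-1],(500,300))]))
E
```

```text
time_s: 5.35
position: [0.5674, -0.243, 0.1104]
tcp_rot: [[-0.992, -0.125, -0.023], [-0.127, 0.977, 0.173], [0.0, 0.174, -0.985]]
force: [-0.6, -0.7, -0.3]
opening: 1.004
grasp_force: 0.0
[ 0.56741243 -0.24300355  0.11040529] [-0.61896617 -0.72527263 -0.34832439] 0.0 -0.313120902899188
```

View pics/w4.png

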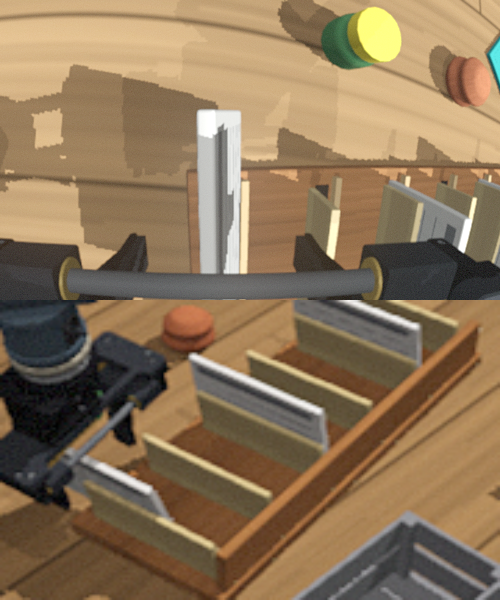

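The slate leans on its own rest and stays there, centred (column about 220) between the fingers (140 and 300). Now I close.

```bash
python3 -m handwheel '[{"xyz":[0,0,0],"delta_rot":[0,0,0],"hand":0},{"xyz":[0,0,0],"delta_rot":[0,0,0],"hand":0.3},{"xyz":[0,0,0],"delta_rot":[0,0,0],"hand":0.6},{"xyz":[0,0,0],"delta_rot":[0,0,0],"hand":1},{"xyz":[0,0,0],"delta_rot":[0,0,0],"hand":1}]'
python3 -m handwheel '[{"xyz":[0,0,0],"delta_rot":[0,0,0],"hand":1},{"xyz":[0,0,0],"delta_rot":[0,0,0],"hand":1},{"xyz":[0,0,0],"delta_rot":[0,0,0],"hand":1},{"xyz":[0,0,0],"delta_rot":[0,0,0],"hand":1},{"xyz":[0,0,0],"delta_rot":[0,0,0],"hand":1}]'
```

```text
time_s: 6.08
position: [0.5676, -0.2433, 0.1106]
tcp_rot: [[-0.992, -0.125, -0.022], [-0.127, 0.977, 0.173], [-0.0, 0.174, -0.985]]
force: [-0.1, 0.1, 0.7]
opening: 0.516
grasp_force: 0.0
time_s: 6.7
position: [0.5672, -0.2411, 0.1112]
tcp_rot: [[-0.992, -0.124, -0.023], [-0.126, 0.976, 0.177], [0.001, 0.179, -0.984]]
force: [-0.2, 3.7, 4.7]
opening: 0.109
grasp_force: 28.9
```

Gripped (opening about 9.5 mm, 29 N). Now I slide it along the slot (tool -x) with a slight unload.

```bash
python3 -m handwheel '[{"xyz":[0,0,-2],"delta_rot":[0,0,0],"hand":1},{"xyz":[-12,0,-2],"delta_rot":[0,0,0],"hand":1},{"xyz":[-24,0,-2],"delta_rot":[0,0,0],"hand":1},{"xyz":[-36,0,-2],"delta_rot":[0,0,0],"hand":1},{"xyz":[-48,0,-2],"delta_rot":[0,0,0],"hand":1}]'
python3 -m handwheel '[{"xyz":[-2,0,0],"delta_rot":[0,0,0],"hand":1},{"xyz":[-4,0,0],"delta_rot":[0,0,0],"hand":1},{"xyz":[-6,0,0],"delta_rot":[0,0,0],"hand":1},{"xyz":[-8,0,0],"delta_rot":[0,0,0],"hand":1},{"xyz":[-8,0,0],"delta_rot":[0,0,0],"hand":1}]'
```

```text
time_s: 7.32
position: [0.6111, -0.2361, 0.1128]
tcp_rot: [[-0.992, -0.126, -0.033], [-0.129, 0.976, 0.176], [0.01, 0.179, -0.984]]
force: [-9.9, 2.7, 9.1]
opening: 0.088
grasp_force: 29.9
time_s: 7.95
position: [0.6191, -0.235, 0.1128]
tcp_rot: [[-0.992, -0.126, -0.032], [-0.129, 0.976, 0.176], [0.009, 0.179, -0.984]]
force: [-9.1, 3.2, 8.3]
opening: 0.089
grasp_force: 29.9
```

```bash
python3 -m handwheel '[{"xyz":[0,0,-2],"delta_rot":[0,0,0],"hand":1},{"xyz":[-2,0,-2],"delta_rot":[0,0,0],"hand":1},{"xyz":[-4,0,-2],"delta_rot":[0,0,0],"hand":1},{"xyz":[-6,0,-2],"delta_rot":[0,0,0],"hand":1},{"xyz":[-6,0,-2],"delta_rot":[0,0,0],"hand":1}]'
python3 - <<'E'
from h import *; import cv2
s=bot.read_state();print(s['position'],s['force'],s['moment'],s['position'][:2]@[.992,.127])
a=cv2.resize(vision.capture('top')[105:205,325:405,::-1],(320,400),interpolation=cv2.INTER_CUBIC)
b=cv2.resize(vision.capture('scene')[200:300,255:360,::-1],(420,400),interpolation=cv2.INTER_CUBIC)
cv2.imwrite('pics/crop5.png',np.hstack([a,b]))
E
```

```text
time_s: 8.57
position: [0.6266, -0.2339, 0.1129]
tcp_rot: [[-0.992, -0.125, -0.029], [-0.129, 0.976, 0.177], [0.007, 0.179, -0.984]]
force: [-4.8, 5.2, -0.6]
opening: 0.089
grasp_force: 29.9
[ 0.62660477 -0.23394777  0.11293929] [-4.81389603  5.20105527 -0.64353643] [0.81997458 0.63785926 0.24224263] 0.5918805628731484
```

View pics/crop5.png

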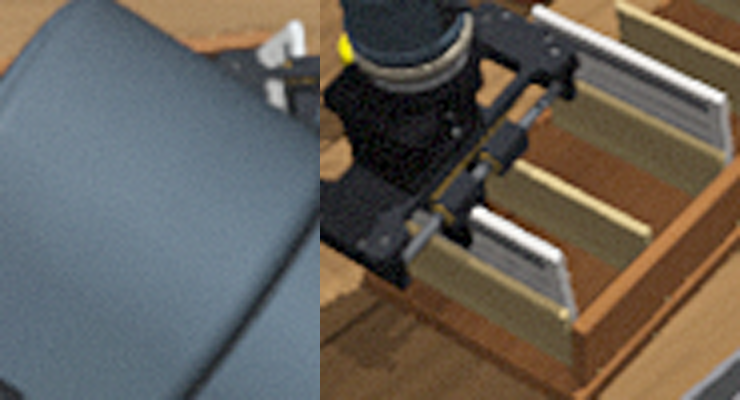

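In the scene part the slate's far end (about (565,255)) is a few mm short of the stop wall. I creep on and watch the force.

```bash
python3 -m handwheel '[{"xyz":[-1,0,0],"delta_rot":[0,0,0],"hand":1},{"xyz":[-2,0,0],"delta_rot":[0,0,0],"hand":1},{"xyz":[-3,0,0],"delta_rot":[0,0,0],"hand":1},{"xyz":[-4,0,0],"delta_rot":[0,0,0],"hand":1},{"xyz":[-5,0,0],"delta_rot":[0,0,0],"hand":1}]'
python3 -m handwheel '[{"xyz":[-1,0,0],"delta_rot":[0,0,0],"hand":1},{"xyz":[-2,0,0],"delta_rot":[0,0,0],"hand":1},{"xyz":[-3,0,0],"delta_rot":[0,0,0],"hand":1},{"xyz":[-4,0,0],"delta_rot":[0,0,0],"hand":1},{"xyz":[-5,0,0],"delta_rot":[0,0,0],"hand":1}]'
```

```text
time_s: 9.3
position: [0.6312, -0.2334, 0.113]
tcp_rot: [[-0.992, -0.125, -0.03], [-0.129, 0.976, 0.177], [0.007, 0.179, -0.984]]
force: [-4.2, 4.1, 0.0]
opening: 0.087
grasp_force: 29.9
time_s: 9.93
position: [0.6322, -0.2333, 0.1132]
tcp_rot: [[-0.991, -0.125, -0.039], [-0.13, 0.976, 0.177], [0.016, 0.181, -0.983]]
force: [-14.8, 2.2, 6.5]
opening: 0.09
grasp_force: 29.9
```

Contact with the stop after 62 mm (expected 64), force -15 N. I relax the push, lower onto the rubber and release.

```bash
python3 -m handwheel '[{"xyz":[2,0,0],"delta_rot":[0,0,0],"hand":1},{"xyz":[3,0,1],"delta_rot":[0,0,0],"hand":1},{"xyz":[3,0,2],"delta_rot":[0,0,0],"hand":1},{"xyz":[3,0,3],"delta_rot":[0,0,0],"hand":1},{"xyz":[3,0,3],"delta_rot":[0,0,0],"hand":1}]'
python3 -m handwheel '[{"xyz":[0,0,0],"delta_rot":[0,0,0],"hand":0.7},{"xyz":[0,0,0],"delta_rot":[0,0,0],"hand":0.5},{"xyz":[0,0,0],"delta_rot":[0,0,0],"hand":0.3},{"xyz":[0,0,0],"delta_rot":[0,0,0],"hand":0},{"xyz":[0,0,0],"delta_rot":[0,0,0],"hand":0}]'
```

```text
time_s: 10.55
position: [0.6318, -0.2333, 0.1126]
tcp_rot: [[-0.992, -0.126, -0.032], [-0.129, 0.976, 0.176], [0.009, 0.179, -0.984]]
force: [-11.3, 2.9, 11.4]
opening: 0.088
grasp_force: 29.9
time_s: 11.18
position: [0.6363, -0.235, 0.1114]
tcp_rot: [[-0.992, -0.125, -0.022], [-0.127, 0.977, 0.172], [-0.0, 0.174, -0.985]]
force: [0.0, -0.3, 0.2]
opening: 0.463
grasp_force: 0.0
```

```bash
python3 -m handwheel '[{"xyz":[0,0,-30],"delta_rot":[0,0,0],"hand":0},{"xyz":[0,0,-70],"delta_rot":[0,0,0],"hand":0},{"xyz":[0,0,-110],"delta_rot":[0.1,0,0],"hand":0},{"xyz":[60,0,-130],"delta_rot":[0.175,0,0],"hand":0.5},{"xyz":[110,0,-130],"delta_rot":[0.175,0,0],"hand":1}]'
python3 -m handwheel '[{"xyz":[50,0,0],"delta_rot":[0,0,0],"hand":1},{"xyz":[80,0,0],"delta_rot":[0,0,0],"hand":1},{"xyz":[80,0,0],"delta_rot":[0,0,0],"hand":1},{"xyz":[80,0,0],"delta_rot":[0,0,0],"hand":1},{"xyz":[80,0,0],"delta_rot":[0,0,0],"hand":1}]'
python3 - <<'E'
from h import *; import cv2
s=bot.read_state();print(s['position'],s['tcp_rot'],s['position'][:2]@[.992,.127],s['position'][:2]@[-.127,.992])
a=cv2.resize(vision.capture('top')[105:205,325:405,::-1],(320,400),interpolation=cv2.INTER_CUBIC)
b=cv2.resize(vision.capture('scene')[200:300,255:360,::-1],(420,400),interpolation=cv2.INTER_CUBIC)
cv2.imwrite('pics/crop6.png',np.hstack([a,b]))
E
```

```text
time_s: 11.8
position: [0.5295, -0.2709, 0.2419]
tcp_rot: [[-0.992, -0.129, 0.004], [-0.129, 0.992, -0.004], [-0.003, -0.004, -1.0]]
force: [-0.6, -0.6, 0.2]
opening: 0.354
grasp_force: 0.0
time_s: 12.42
position: [0.4517, -0.2814, 0.2396]
tcp_rot: [[-0.992, -0.128, 0.001], [-0.128, 0.992, -0.001], [-0.001, -0.001, -1.0]]
force: [0.4, -0.3, 0.3]
opening: 0.007
grasp_force: 0.0
[ 0.45166442 -0.28144285  0.23955802] [[-9.91805987e-01 -1.27750208e-01  8.76258372e-04]
 [-1.27750689e-01  9.91806178e-01 -5.16739632e-04]
 [-8.03064871e-04 -6.24448072e-04 -9.99999483e-01]] 0.4123078672245426 -0.3365526864584447
```

View pics/crop6.png

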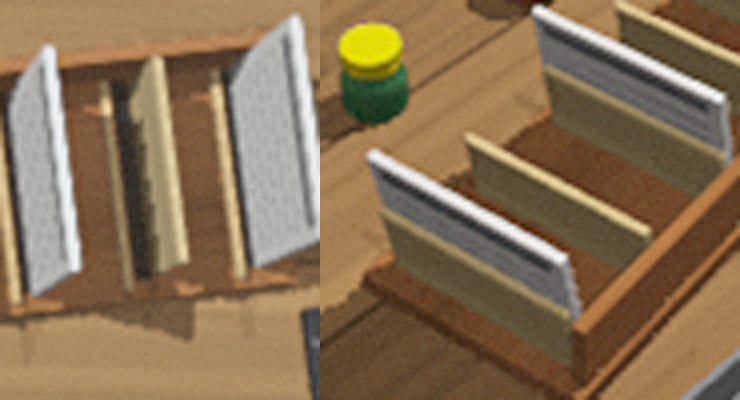

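The slate stands on its own rest, looking like its neighbour. Its far top corner is at about (568,258) in scene, beside the stop wall. I compare the numbers with slate_c to confirm it is home.

```bash
python3 - <<'E'
from h import *
np.set_printoptions(precision=4,suppress=True)
ex=np.array([.992,.127]);ey=np.array([-.127,.992])
for k,a,b in [('s_far',(398.3,108.8),(317,264.5)),('c_far',(337.5,116.8),(356.8,225))]:
    p,e=tri(a,b); q=plane('top',a,.136); r=plane('scene',b,.136); print(k,p,e,p[:2]@ex,p[:2]@ey,q[:2]@ex,r[:2]@ex)
a=(344.7,172.2); q=plane('top',a,.136); print('c_near',q[:2]@ex)
for n,uvs in (('scene',[(268,238),(389-320,0)]),):
    r=plane('scene',(255+(370-320)/4,200+152/4),.136); print('s_near scene',r[:2]@ex)
    r=plane('scene',(255+(535-320)/4,200+8/4),.136); print('c_near scene',r[:2]@ex)
E
```

```text
s_far [ 0.7116 -0.2254  0.134 ] 0.006782129656314703 0.677303229469911 -0.3140112810403646 0.6740980979341018 0.6809288685515341
c_far [ 0.6868 -0.0519  0.1323] 0.009986375625290582 0.6747182972391293 -0.13872388203620448 0.6696476158832158 0.6801244392492135
c_near 0.5109629841345997
s_near scene 0.5208565506152527
c_near scene 0.5186719192008609
```

```bash
python3 -c "
from rig import workorder; print(workorder.hand_in())"
```

```text
the job is handed in; nothing more can be done
None
```

The slumped slate now stands in slot 1, leaning on its own back rest and home against the stop. It measured within about 1–4 mm of the neighbouring slate's position along the slot. The arm was clear of everything, and I handed the job in at about 12.5 s on the robot's clock; no verdict came back.

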